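# Set the belt tension of the glass-grinding lathe

## Robot

A 6-joint arm with a two-finger parallel gripper is mounted at the origin on the work surface. World frame = base frame: x ahead of the robot, y to its left, z up, the work surface at z = 0. Lengths are in m, angles in rad, forces in N, time in s.
With the tool pointing down it reaches from about 0.25 to 0.85 m from the base axis. Payload 12.5 kg.
Tool frame: the origin (TCP) lies between the finger pads; the fingertips stand 19 mm ahead of it and the grasp point (between the pads) is the TCP; z points along the fingers, y is the direction in which the jaws open and shut (so a half turn about z gives the same grasp; the last joint's range is limited). The gripper opens to 93 mm and grips with 3 to 60 N. Pads are 15 mm wide; open, the fingers measure 128 mm over their backs; the gripper's body (75 mm by 188 mm) begins 65 mm behind the grasp point.
Start: joints at [1.073, 0.351, 1.652, -0, 1.139, -0.085], TCP at [0.221, 0.504, 0.204] pointing down, gripper open.
Joint ranges: [-2.75, 2.75], [-0.79, 2.1], [0.01, 2.65], [-1.57, 4.71], [0.07, 3.14], [-2.87, 2.87]. Speed limits (rad/s): [2.22, 2.22, 2.79, 3.14, 3.14, 3.14].

## Interface

Orientations are given as a 3x3 rotation matrix whose columns are the frame's x, y, z axes.
In Python, from bench import robot gives the robot as it stands. The module is installed in compiled form; this text tells all that it offers.
- The arm moves only by the tool step_arm, never from a script. Its argument "steps" is a list that holds one entry, the list of rows, each a list of 5 numbers: the shift along the tool's x, y, z in cm, then the turn about the tool's z in rad, then the opening, from 0 (shut) to 1 (fully open). A call has 1 to 12 rows; each row is the pose to reach, as a shift and turn from the pose commanded when the call began, along the tool's axes at that moment; what a row does not reach only later rows make up. A row lasts 1/10 s, in which the tool goes at most 50 mm and 8.59 degrees, less where a joint would pass 70% of its speed; a pose out of reach is approached as far as the arm can. A call with a gripper value outside its range is refused whole. The fingers move at their own pace and stop on an object; "squeeze" is the grip in N (left out, the last holds). Time passes only in rows, so rows that repeat a pose let the fingers close. It gives the time, the measured TCP pose, the force and the opening at its end, in the units of the state.
- robot.get_state(): the state, without advancing time (a new reading comes with each control period).
- robot.read_camera(name): name is "scene" or "top" or "wrist"; returns a dict with "frame" (480x640x3 uint8, red, green, blue), "fx", "fy", "cx", "cy" (pixels), "xyz" and "attitude" of the camera in the world. Camera axes: x right, y down, z forward; pixel columns grow to the right and rows downward; lengths in m; the calibration is good to about 2 mm. A picture is of the moment at which its call begins. There is no depth.
- robot.hand_in(): hands the job in, once; it reports no verdict.
The state is a dict: "time": time; "joint_positions": joint angles; "joint_velocities": joint speeds; "effort": joint torques, N m; "tool_pos": TCP position; "orientation": TCP orientation; "wrist_force": force on the tool from outside, world axes, zero at the start; "torque": the same for the moment, N m; "width": finger opening in m.
Only numpy, scipy, OpenCV 4.12 (cv2) and the standard library are available. Lean on these libraries where they do the work, as an engineer would, in place of code of your own. Each camera call takes 0.05 s, during which the arm holds its last target. There are 200 camera calls.

## Task

Set the belt tension on the little glass-grinding lathe: turn its tension knob (the black bar-shaped one standing on the lathe's deck) clockwise until the tip of the sprung steel arm points at the set mark, the small dark block on the gauge plate, then let go. Move the arm only by the knob, do not push on it, and leave the round speed dial on the blue control box alone.

Things in the scene. Friction and masses are not known exactly. Their poses are not given: they have to be found in the camera images.
- tension_knob: Black bar knob on the grey lathe's deck. Origin: on its vertical axis, at its underside, 76 mm above the table; x along the bar, z up. Disc 52 mm across, 8 mm high; on it the bar, 58 mm long, 16 wide (y), 8 to 50 mm above the origin. Nothing else within 75 mm. Light friction (0.1 N m), stays where left. The mark is 0.45 to 1.5 rad clockwise (from above) from the start, before the tight stop.
- tension_arm: Sprung flat steel arm 8 mm above the lathe's deck, 13 mm wide, 6 thick, with a brass roller. Origin: underside of its pointed TIP; x from the tip to the pivot 140 mm away (post with coil spring), z up. 1 rad of clockwise knob turn swings it 0.4 rad clockwise, moving the tip 56 mm along its arc, away from the knob, towards the stone wheel.
- set_mark: Set mark: dark steel block fixed on the aluminium gauge plate on the deck's robot side, 18 mm long, 10 wide, 16 high, its nose towards the arm. Origin: underside, 1 mm inside the nose end; x to the lathe's far side, z up, y along the plate, the way the tip goes when tightening. The tip is at the mark when its offset along this y is zero. There the gap from tip to nose is 4 to 8 mm.
- speed_dial_line (a point): Bystander, not to be turned: end of the white line on the round black speed dial (44 mm across, 20 high) on the blue control box (120 x 95 x 55 mm) to the right of the lathe, on the knob's side. The point is on the dial's top, 18 mm from its axis, 75 mm above the table. The dial's axis is at least 150 mm from the knob's.

How it is judged:
At the end, for the whole second after the job is handed in: The tip of the sprung arm stands at the set mark, within 10 mm to either side along the gauge plate, and is at rest (y of tension_arm in the frame of set_mark between -0.01 and 0.01 m and angular speed of tension_arm below 0.1 rad/s); the robot touches nothing.
It fails at once if the robot pushes on the sprung arm (over 2 N) (contact force between any of the fingers, the arm and tension_arm above 2 N).
It fails at once if the speed dial is turned or its box shifted (the end of its line moves more than 6 mm) (distance of speed_dial_line from where it was at the start of the episode above 0.006 m).
It also fails if it takes over 32 s, if anything falls off the work surface, if the arm or the gripper's body presses on something with over 40 N, if the wrist force passes 120 N, or if a joint passes its speed limit or range.

## Working session

There is one attempt and no reset: what is moved stays moved. The work goes in short steps, Python scripts to look and compute and a tool call to move; the robot and the scene stay as the last step left them, time stands still between calls to the robot, and variables do not carry over. Pictures are saved under pics/ and viewed, about 8 in all and at most 12, crops included, and the job is handed in when it is done.

Besides the shell and the picture viewer there is one more tool, called after ">>>" as name(argument=value, ...), one argument or row to a line, values as JSON. step_arm: Moves the arm, as the interface text tells. Its arguments: {"type":"object","properties":{"steps":{"type":"array","items":{"type":"array","items":{"type":"array","items":{"type":"number"}}}},"squeeze":{"type":"number"}},"required":["steps"]}

```bash
mkdir -p pics
cat > h.py <<'E'
import numpy as np, cv2
from bench import robot
def shot(name,fn):
    c=robot.read_camera(name); cv2.imwrite('pics/'+fn,c['frame'][:,:,::-1]); 
    np.savez('pics/'+fn+'.npz',**{k:np.array(v) for k,v in c.items()}); return c
def load(fn): return dict(np.load('pics/'+fn+'.npz'))
def ray(c,u,v):
    A=np.array(c['attitude']); d=A@np.array([(u-c['cx'])/c['fx'],(v-c['cy'])/c['fy'],1]); return np.array(c['xyz']),d
def onz(c,u,v,z):
    o,d=ray(c,u,v); return o+d*(z-o[2])/d[2]
def proj(c,p):
    q=np.array(c['attitude']).T@(np.array(p)-c['xyz']); return c['fx']*q[0]/q[2]+c['cx'],c['fy']*q[1]/q[2]+c['cy']
E
python3 - <<'E'
from h import *
for n in ('top','scene'):
    c=shot(n,n+'1.png'); print(n,c['xyz'],c['attitude'],c['fx'])
print(robot.get_state())
E
```

```text
top [ 0.48190481 -0.02963653  1.01384605] [[-1.22142303e-03 -9.99139470e-01  4.14587352e-02]
 [-9.99620945e-01  7.96250470e-05 -2.75310743e-02]
 [ 2.75040819e-02 -4.14766471e-02 -9.98760839e-01]] 513.8503942095815
scene [0.84811527 0.44698029 0.64642029] [[-0.86263748  0.33576131 -0.37831326]
 [ 0.50577843  0.58245471 -0.63634478]
 [ 0.00669039 -0.74027755 -0.6722681 ]] 571.9382952074923
{'time': 0.1, 'joint_positions': array([ 1.07340506e+00,  3.51177391e-01,  1.65233015e+00, -1.87671940e-05,
        1.13910722e+00, -8.46142413e-02]), 'joint_velocities': array([ 0.00133392, -0.00327825, -0.00289418, -0.00064958, -0.00252274,
        0.00036174]), 'effort': array([ 1.71022682e-03, -4.98025310e+01, -2.85708618e+01,  7.00662355e-02,
        2.37353129e-02,  2.23040564e-05]), 'tool_pos': array([0.22047331, 0.50353438, 0.20386938]), 'orientation': array([[-9.16013475e-01,  4.01147217e-01, -4.72702108e-04],
       [ 4.01147489e-01,  9.16013030e-01, -9.06390936e-04],
       [ 6.94050887e-05, -1.01988958e-03, -9.99999478e-01]]), 'wrist_force': array([0.53858292, 0.55813944, 0.25974345]), 'torque': array([ 0.00755724,  0.02603115, -0.06845538]), 'width': 0.09294738062670807}
```

View pics/top1.png

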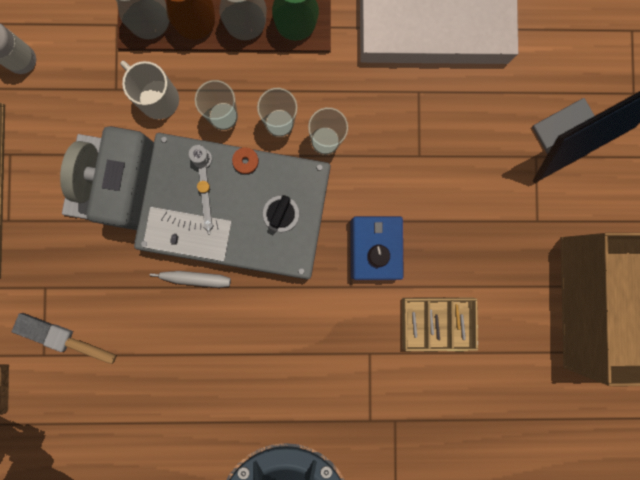

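View pics/scene1.png

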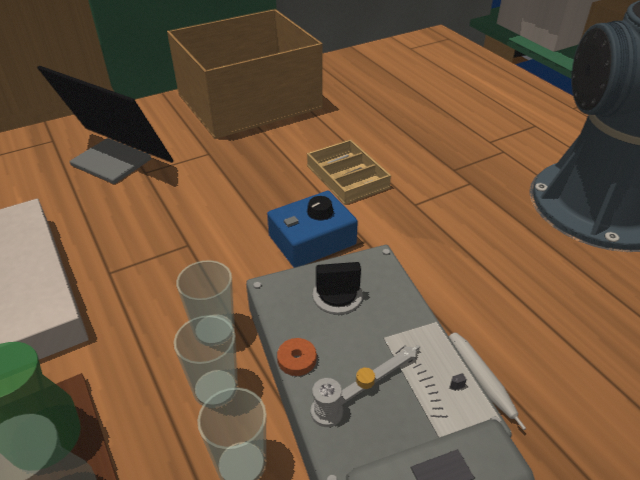

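The top view shows the knob near (281,213), the arm's tip near (209,231), its pivot near (200,155), the mark near (174,239) and the dial at (379,256). I'll enlarge the lathe.

Run:
```python
from h import *
i=cv2.imread('pics/top1.png')[130:280,130:330]
cv2.imwrite('pics/crop1.png',cv2.resize(i,None,fx=4,fy=4,interpolation=cv2.INTER_CUBIC))
```

```text
(no output)
```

View pics/crop1.png

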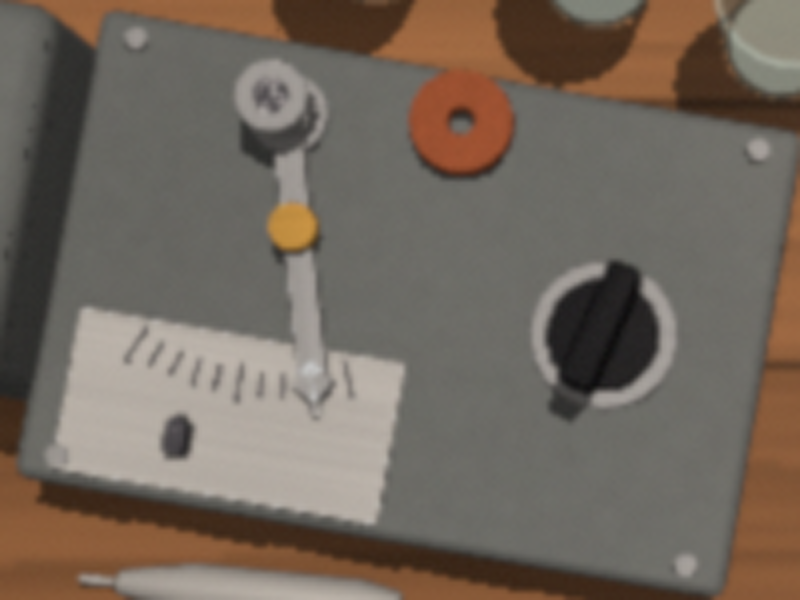

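Run:
```python
from h import *
c=load('top1.png')
f=lambda x,y,z:onz(c,(x+.5)/4-.5+130,(y+.5)/4-.5+130,z)
P={}
for n,a in dict(disc=(604,333,.084),ring=(604,334,.076),barA=(624,266,.126),barB=(580,390,.126),tip=(316,414,.088),nose_top=(178,419,.09),mark_top=(178,435,.09),roller=(292,227,.095),pivot=(301,114,.08),
 dl=(57,455,.075),dr=(685,565,.075),ul=(136,38,.075),ur=(758,149,.075)).items():
    P[n]=f(*a); print(n,P[n].round(4))
print(np.linalg.norm((P['tip']-P['pivot'])[:2]))
d=P['barA']-P['barB'];print('bar ang',np.arctan2(d[1],d[0]),np.linalg.norm(d))
for a,b in (('dl','dr'),('ul','ur'),('dl','ul'),('dr','ur')):
    e=P[b]-P[a];print(a,b,np.arctan2(e[1],e[0]),np.linalg.norm(e))
```

```text
disc [0.5688 0.0044 0.084 ]
ring [0.5691 0.0047 0.076 ]
barA [ 0.594  -0.0058  0.126 ]
barB [0.5401 0.0132 0.126 ]
tip [0.5318 0.1332 0.088 ]
nose_top [0.5294 0.1942 0.09  ]
mark_top [0.5223 0.1941 0.09  ]
roller [0.6151 0.1433 0.095 ]
pivot [0.669  0.1424 0.08  ]
dl [0.5139 0.2521 0.075 ]
dr [ 0.4636 -0.0323  0.075 ]
ul [0.7047 0.2186 0.075 ]
ur [ 0.6547 -0.0659  0.075 ]
0.13749704351221598
bar ang -0.33808851123783157 0.057079415566277374
dl dr -1.7456752936342574 0.28884108155443294
ul ur -1.7447775098046445 0.2889568193253507
dl ul -0.17359338424123844 0.19373045678656767
dr ur -0.1741911206119733 0.19398976331165563
```

>>> step_arm(
  steps=[
    [[-51.9, -31.8, 0, -0.07, 1], [-51.9, -31.8, 0, -0.07, 1], [-51.9, -31.8, 0, -0.07, 1], [-51.9, -31.8, 0, -0.07, 1], [-51.9, -31.8, 0, -0.07, 1], [-51.9, -31.8, 0, -0.07, 1], [-51.9, -31.8, 0, -0.07, 1], [-51.9, -31.8, 0, -0.07, 1], [-51.9, -31.8, 0, -0.07, 1], [-51.9, -31.8, 0, -0.07, 1], [-51.9, -31.8, 0, -0.07, 1], [-51.9, -31.8, 0, -0.07, 1]],
  ],
  squeeze=15,
)

```text
time: 1.3
tool_pos: [0.5642, 0.0094, 0.2041]
orientation: [[-0.942, 0.336, -0.0], [0.336, 0.942, 0.0], [0.0, -0.0, -1.0]]
wrist_force: [0.8, 0.8, 0.8]
width: 0.093
```

Run:
```python
from h import *
c=shot('wrist','w1.png'); s=robot.get_state(); print(s['tool_pos'],s['orientation'][:,0],c['xyz'],c['attitude'])
print(proj(c,(.568,.004,.126)))
```

```text
[0.56746817 0.0042215  0.2039979 ] [-0.94086369  0.33877854 -0.00214977] [0.49717062 0.03333691 0.38386249] [[ 3.36517470e-01  9.08491509e-01  2.47788561e-01]
 [ 9.41677065e-01 -3.24810776e-01 -8.79901461e-02]
 [ 5.46094086e-04  2.62947026e-01 -9.64810118e-01]]
(np.float64(308.6893275033361), np.float64(246.63362519586292))
```

View pics/w1.png

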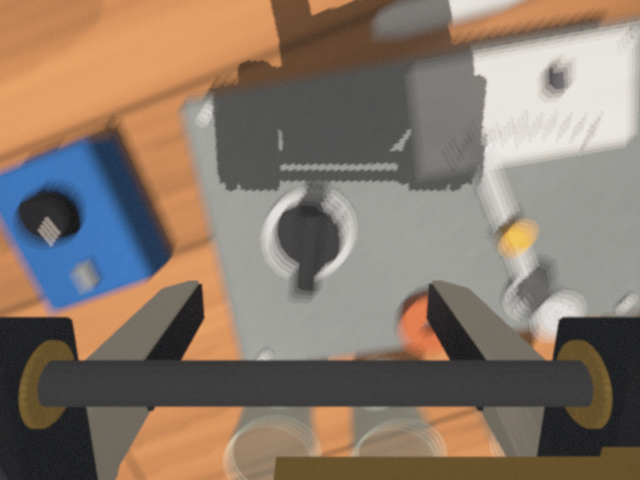

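The wrist view shows the bar upright at about (310,243), centred and aligned with the fingers (prediction 309,247). I'll go down and grip.

>>> step_arm(
  steps=[
    [[0, 0, 4, 0, 1], [0, 0, 7, 0, 1], [0, 0, 9.2, 0, 1], [0, 0, 9.2, 0, 1], [0, 0, 9.2, 0, 0], [0, 0, 9.2, 0, 0], [0, 0, 9.2, 0, 0], [0, 0, 9.2, 0, 0], [0, 0, 9.2, 0, 0], [0, 0, 9.2, 0, 0], [0, 0, 9.2, 0, 0], [0, 0, 9.2, 0, 0]],
  ],
  squeeze=15,
)

```text
time: 2.55
tool_pos: [0.5635, 0.0114, 0.1123]
orientation: [[-0.942, 0.336, -0.0], [0.336, 0.942, 0.0], [0.0, -0.0, -1.0]]
wrist_force: [-0.7, -0.2, -0.3]
width: 0.0334
```

>>> step_arm(
  steps=[
    [[0, 0, 0, 0, 0], [0, 0, 0, 0, 0], [0, 0, 0, 0, 0]],
  ],
)

```text
time: 2.85
tool_pos: [0.5635, 0.0114, 0.1123]
orientation: [[-0.942, 0.336, 0.0], [0.336, 0.942, 0.0], [-0.0, 0.0, -1.0]]
wrist_force: [0.6, 1.1, 0.7]
width: 0.01
```

Run:
```python
from h import *
s=robot.get_state(); print(s)
c=shot('scene','s2.png'); c2=shot('top','t2.png')
a=c['frame'][200:440,220:520,::-1]; cv2.imwrite('pics/s2c.png',cv2.resize(a,None,fx=2.4,fy=2.4))
```

```text
{'time': 2.85, 'joint_positions': array([-6.23127443e-02,  4.85363605e-01,  1.69954076e+00,  1.34543708e-05,
        9.56674545e-01, -1.29031145e+00]), 'joint_velocities': array([ 0.00052482,  0.00063617,  0.00110694, -0.00116818, -0.00232432,
       -0.00024959]), 'effort': array([ 3.62804158e-04, -5.37710130e+01, -2.50168437e+01,  6.03414781e-03,
        8.05161917e-02,  6.84532870e-05]), 'tool_pos': array([0.56350582, 0.01143453, 0.11232547]), 'orientation': array([[-9.41815399e-01,  3.36130560e-01,  1.44044616e-05],
       [ 3.36130560e-01,  9.41815399e-01,  1.01186234e-05],
       [-1.01651652e-05,  1.43716550e-05, -1.00000000e+00]]), 'wrist_force': array([0.58132287, 1.10911125, 0.65913974]), 'torque': array([-0.01068159, -0.00461074,  0.00788355]), 'width': 0.010020310580701764}
```

View pics/s2c.png

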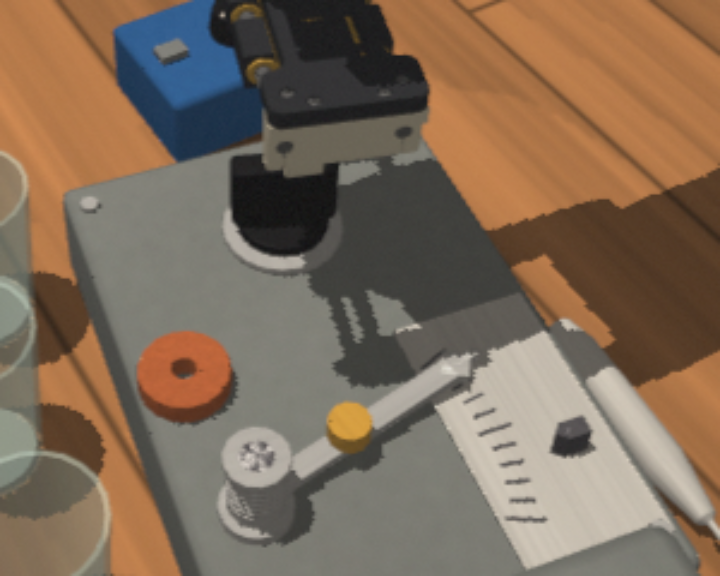

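The fingers have shut to 10 mm, so they missed the bar: in this view it stands in front of them at (285,195). I'll triangulate the bar against the fingers.

```bash
python3 - <<'E'
from h import *
c=load('s2.png'); c1=load('scene1.png'); t=load('top1.png')
k=lambda p:((np.array(proj(c,p))-[220,200])*2.4).round()
print('tcp',k((.5635,.0114,.112)),'tip',k((.5635,.0114,.093)))
for n,p in dict(barA=(.594,-.0058,.126),barB=(.5401,.0132,.126),disc=(.569,.0045,.084),tip=(.5318,.1332,.088),pivot=(.669,.1424,.08)).items(): print(n,k(p))
E
python3 - <<'E'
from h import *
a=load('t2.png')['frame'][150:270,200:360,::-1]; b=load('scene1.png')['frame'][230:350,280:440,::-1]
cv2.imwrite('pics/ab.png',np.hstack([cv2.resize(x,None,fx=2.5,fy=4)*1 for x in (a,b)]))
E
```

```text
tcp [296. 180.] tip [295. 204.]
barA [232. 162.]
barB [336. 148.]
disc [280. 211.]
tip [475. 340.]
pivot [249. 483.]
```

View pics/ab.png

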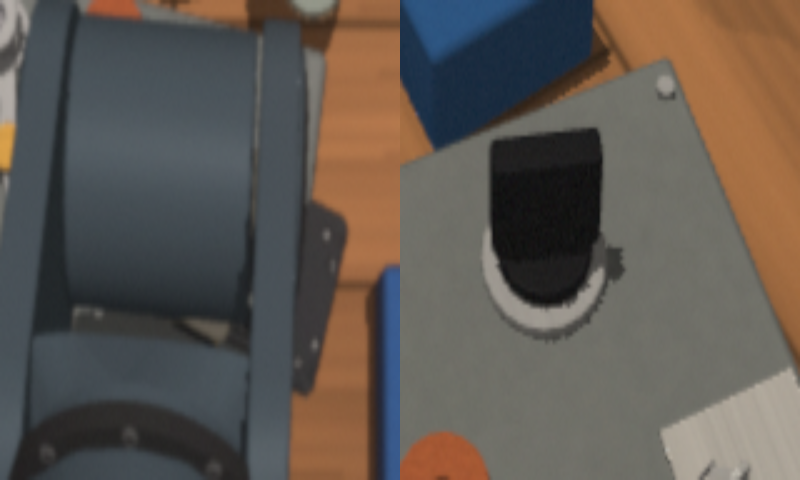

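Run:
```python
from h import *
c=shot('wrist','w2.png'); s=robot.get_state(); print(s['tool_pos'],s['width'],s['wrist_force'],s['torque'],s['joint_positions'],c['xyz'],proj(c,(.568,.004,.126)),proj(c,s['tool_pos']))
```

```text
[0.56352405 0.01143743 0.11236193] 0.0012428215707241768 [0.07216137 0.08823424 0.67158451] [-0.00833744  0.0488644  -0.05086778] [-6.23106883e-02  4.85315851e-01  1.69951194e+00  2.55065486e-05
  9.56693443e-01 -1.29033241e+00] [0.49638296 0.03534162 0.29202751] (np.float64(301.79566006816685), np.float64(312.20238154262654)) (np.float64(314.92204717499686), np.float64(285.0987514472977))
```

View pics/w2.png

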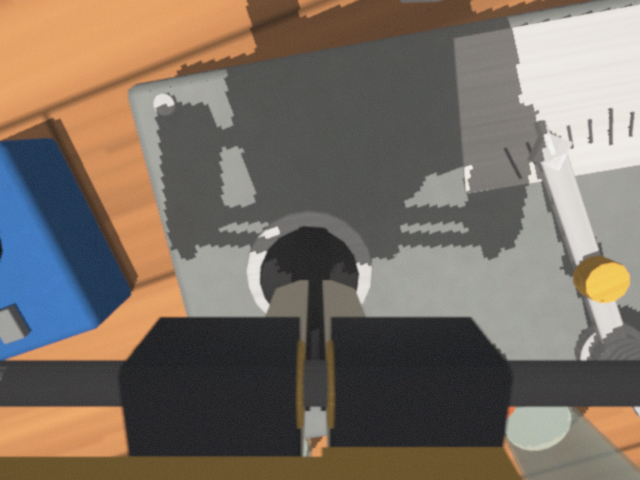

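Run:
```python
from h import *
c=load('w2.png')
print({n:np.round(proj(c,p)) for n,p in dict(barA=(.594,-.0058,.126),barB=(.5401,.0132,.126),disc=(.569,.0045,.084),tip=(.5635,.0114,.093)).items()}, c['fx'],c['xyz'],c['attitude'])
f=c['frame'][210:400,220:410,::-1]; s=load('s2.png')['frame'][220:320,300:420,::-1]
g=lambda x:np.clip(255*(x/255.)**.45,0,255).astype('uint8')
a=cv2.resize(g(f),(400,400)); b=cv2.resize(g(s),(400,400))
cv2.imwrite('pics/w2c.png',np.hstack([a,b]))
```

```text
{'barA': array([301., 371.]), 'barB': array([299., 245.]), 'disc': array([306., 278.]), 'tip': array([315., 270.])} 431.772185997518 [0.49638296 0.03534162 0.29202751] [[ 3.36282151e-01  9.08482491e-01  2.48140843e-01]
 [ 9.41761113e-01 -3.24557263e-01 -8.80260659e-02]
 [ 5.65773155e-04  2.63290991e-01 -9.64716297e-01]]
```

View pics/w2c.png

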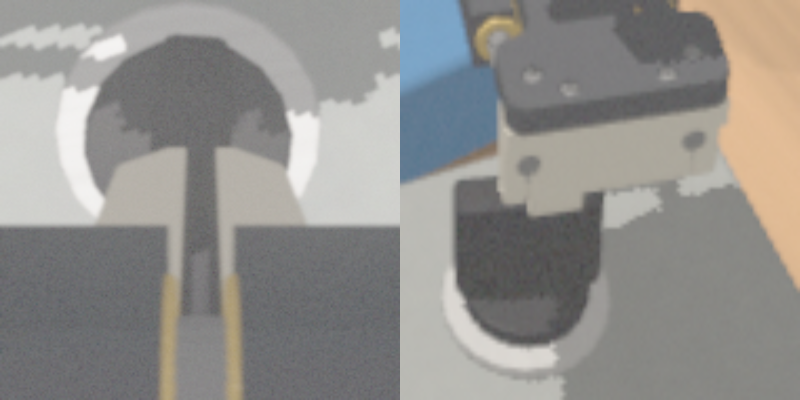

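Run:
```python
from h import *
w=load('w2.png'); s=load('s2.png')
def tri(a,b):
    (o1,d1),(o2,d2)=a,b; d1/=np.linalg.norm(d1); d2/=np.linalg.norm(d2)
    t=np.linalg.lstsq(np.c_[d1,-d2],o2-o1,rcond=None)[0]; p,q=o1+t[0]*d1,o2+t[1]*d2
    return (p+q)/2,np.linalg.norm(p-q)
for wu in ((323,280),(340,282),(353,286)):
    for su in ((355,272),(347,273)): print(wu,su,tri(ray(w,*wu),ray(s,*su)))
```

```text
(323, 280) (355, 272) (array([0.5557036 , 0.01989565, 0.1236316 ]), np.float64(0.007627974497368962))
(323, 280) (347, 273) (array([0.56069269, 0.01590213, 0.11795223]), np.float64(0.0008510007504818269))
(340, 282) (355, 272) (array([0.55795606, 0.02542029, 0.12860533]), np.float64(0.004716466697213976))
(340, 282) (347, 273) (array([0.56297315, 0.02175322, 0.1233622 ]), np.float64(0.0037870479501910677))
(353, 286) (355, 272) (array([0.56007291, 0.02949204, 0.13283403]), np.float64(0.0034274528721091714))
(353, 286) (347, 273) (array([0.56512313, 0.0260395 , 0.1278743 ]), np.float64(0.005050574125440265))
```

The fingers' shut width (1 mm) and the triangulated tips (z about 0.125–0.13) agree that they closed just above the bar, higher than stated. The last move also stopped 8 mm short sideways. I'll open, correct that, go lower and watch the force.

>>> step_arm(
  steps=[
    [[-0.7, -0.6, 0, 0, 0.6], [-0.7, -0.6, 0, 0, 0.6], [-0.7, -0.6, 0, 0, 0.6], [-0.7, -0.6, 0, 0, 0.6], [-0.7, -0.6, 0, 0, 0.6], [-0.7, -0.6, 0, 0, 0.6], [-0.7, -0.6, 0, 0, 0.6], [-0.7, -0.6, 0, 0, 0.6], [-0.7, -0.6, 0.8, 0, 0.6], [-0.7, -0.6, 1.5, 0, 0.6], [-0.7, -0.6, 2.0, 0, 0.6], [-0.7, -0.6, 2.0, 0, 0.6]],
  ],
)

```text
time: 4.2
tool_pos: [0.5675, 0.0034, 0.0913]
orientation: [[-0.942, 0.336, -0.002], [0.336, 0.942, 0.0], [0.002, -0.0, -1.0]]
wrist_force: [-0.7, 0.2, 0.3]
width: 0.0555
```

Run:
```python
from h import *
s=robot.get_state(); print(s['time'],s['tool_pos'],s['width'],s['wrist_force'])
w=shot('wrist','w3.png'); c=shot('scene','s3.png')
g=lambda x:np.clip(255*(x/255.)**.45,0,255).astype('uint8')
f=w['frame'][200:440,200:440,::-1]; b=c['frame'][220:320,300:400,::-1]
cv2.imwrite('pics/w3c.png',np.hstack([cv2.resize(g(x),(400,400)) for x in (f,b)]))
```

```text
4.2 [0.56754123 0.00343101 0.09126947] 0.055510430803834755 [-0.69085691  0.22633355  0.34089665]
```

View pics/w3c.png

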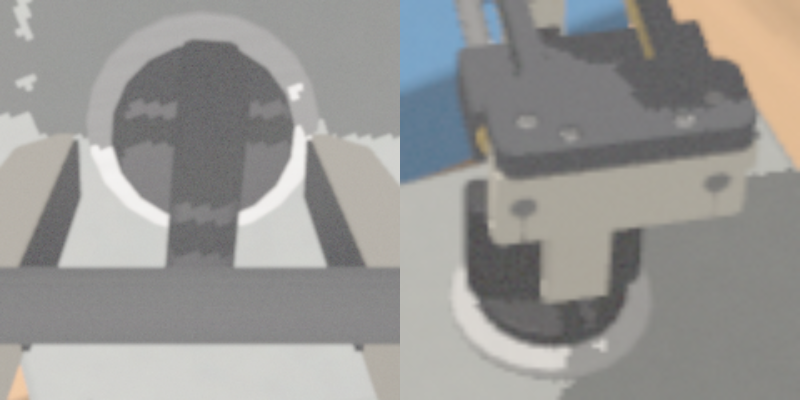

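The fingers now straddle the bar well down its sides: wrist strip at (206,150), scene finger to (575,300). Closing.

>>> step_arm(
  steps=[
    [[0, 0, 0, 0, 0], [0, 0, 0, 0, 0], [0, 0, 0, 0, 0], [0, 0, 0, 0, 0], [0, 0, 0, 0, 0], [0, 0, 0, 0, 0], [0, 0, 0, 0, 0], [0, 0, 0, 0, 0]],
  ],
  squeeze=20,
)

```text
time: 5.1
tool_pos: [0.5687, 0.0057, 0.0925]
orientation: [[-0.942, 0.337, 0.002], [0.337, 0.942, 0.004], [-0.0, 0.004, -1.0]]
wrist_force: [2.6, 15.2, -1.1]
width: 0.0161
```

Gripped at 16.1 mm. I'll shift 2.5 mm sideways to ease the side force, then turn most of the way.

>>> step_arm(
  steps=[
    [[0, 0.25, 0, 0, 0], [0, 0.25, 0, 0.1, 0], [0, 0.25, 0, 0.2, 0], [0, 0.25, 0, 0.3, 0], [0, 0.25, 0, 0.4, 0], [0, 0.25, 0, 0.5, 0], [0, 0.25, 0, 0.6, 0], [0, 0.25, 0, 0.7, 0], [0, 0.25, 0, 0.8, 0], [0, 0.25, 0, 0.9, 0], [0, 0.25, 0, 0.9, 0], [0, 0.25, 0, 0.9, 0]],
  ],
)

```text
time: 6.3
tool_pos: [0.5688, 0.0059, 0.0925]
orientation: [[-0.325, 0.946, -0.0], [0.946, 0.325, 0.0], [0.0, -0.0, -1.0]]
wrist_force: [-1.4, 3.4, 3.8]
width: 0.0155
```

Run:
```python
from h import *
s=robot.get_state(); print(s['time'],s['tool_pos'],s['width'],s['wrist_force'],s['joint_positions'])
c=shot('scene','s4.png'); 
b=c['frame'][330:480,270:520,::-1]
for n,p in dict(nose=(.5294,.1942,.09),pivot=(.669,.1424,.08)).items(): print(n,(np.array(proj(c,p))-[270,330])*3.2)
cv2.imwrite('pics/s4c.png',cv2.resize(b,None,fx=3.2,fy=3.2,interpolation=cv2.INTER_CUBIC))
```

```text
6.3 [0.56883891 0.00593963 0.09247303] 0.015534047345994763 [-1.44063262  3.44727203  3.78497659] [-7.15270288e-02  5.21393085e-01  1.69807439e+00  3.31535986e-04
  9.22289339e-01 -4.02417287e-01]
nose [582.23440637 150.15682027]
pivot [172.47021648 227.82849421]
```

View pics/s4c.png

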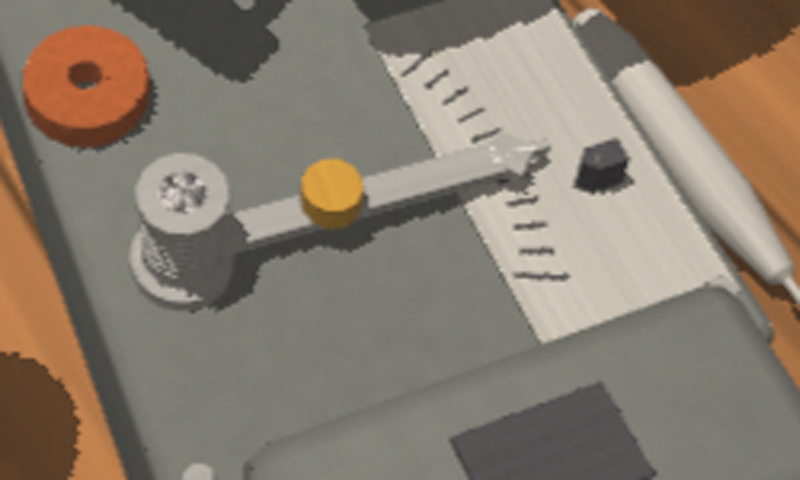

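The arm has swung almost to the mark: tip at (549,147), nose edge of the block near (580,165). I'll work out the rest.

Run:
```python
from h import *
c=load('s4.png'); t=load('top1.png')
g=lambda x,y,z:onz(c,(x+.5)/3.2-.5+270,(y+.5)/3.2-.5+330,z)
Y=np.array([.1733,.9849,0]);X=np.array([.9849,-.1733,0])
m=np.array([.5294,.1942,.09])
for z in (.084,.088,.09): 
    p=g(549,147,z); print('tip',z,p.round(4),'y off',(p-m)@Y,'gap',(p-m)@X)
for n,q in dict(topnoseL=(583,156,.092),topFarR=(626,146,.092),topBack=(612,140,.092),topfront=(600,165,.092),botL=(577,183,.076),botF=(600,191,.076)).items():
    p=g(*q); print(n,p.round(4),(p-m)@Y,(p-m)@X)
# arm direction edge-based: initial scene tip for arm length check
print('init tip from scene', onz(c,475/2.4+220,352/2.4+200,.086))
print('top mark z scan',[onz(t,(178+.5)/4-.5+130,(419+.5)/4-.5+130,z).round(4) for z in (.076,.092)])
```

```text
tip 0.084 [0.5356 0.1838 0.084 ] y off -0.009176743287744956 gap 0.007890153942803629
tip 0.088 [0.5378 0.1857 0.088 ] y off -0.0069479943677745555 gap 0.009754992013926477
tip 0.09 [0.5389 0.1866 0.09  ] y off -0.005833619907789356 gap 0.0106874110494879
topnoseL [0.5319 0.1966 0.092 ] 0.002802932092087474 0.0020777190669436785
topFarR [0.5159 0.2011 0.092 ] 0.004410519835808255 -0.014496004132661831
topBack [0.5186 0.1966 0.092 ] 0.0004550168152049291 -0.011083023006264266
topfront [0.5291 0.2026 0.092 ] 0.008183043715798402 -0.0017161394254627698
botL [0.5321 0.1972 0.076 ] 0.003456514153323814 0.002122331810218106
botF [0.5271 0.204  0.076 ] 0.009263763535723023 -0.004007198330535875
init tip from scene [0.53496875 0.13806324 0.086     ]
top mark z scan [array([0.5301, 0.1976, 0.076 ]), array([0.5293, 0.1937, 0.092 ])]
```

>>> step_arm(
  steps=[
    [[0, 0, 0, 0.1, 0], [0, 0, 0, 0.18, 0], [0, 0, 0, 0.18, 0], [0, 0, 0, 0.18, 0], [0, 0, 0, 0.18, 0.6], [0, 0, 0, 0.18, 0.6], [0, 0, 0, 0.18, 0.6], [0, 0, 0, 0.18, 0.6], [0, 0, 0, 0.18, 0.6], [0, 0, 0, 0.18, 0.6], [0, 0, 0, 0.18, 0.6]],
  ],
)

```text
time: 7.45
tool_pos: [0.5689, 0.0057, 0.0923]
orientation: [[-0.148, 0.989, 0.0], [0.989, 0.148, -0.0], [-0.0, -0.0, -1.0]]
wrist_force: [0.2, -0.0, -0.3]
width: 0.0554
```

>>> step_arm(
  steps=[
    [[0, 0, -3, 0, 0.6], [0, 0, -7, 0, 0.6], [0, 0, -11, 0, 0.6], [0, 0, -12, 0, 0.6], [0, 0, -12, 0, 0.6]],
  ],
)

```text
time: 7.95
tool_pos: [0.5696, 0.0057, 0.2137]
orientation: [[-0.148, 0.989, 0.003], [0.989, 0.148, -0.0], [-0.001, 0.003, -1.0]]
wrist_force: [0.1, -1.0, 0.5]
width: 0.0555
```

Run:
```python
from h import *
c=shot('scene','s5.png'); t=shot('top','t5.png')
b=c['frame'][345:415,390:490,::-1]; a=t['frame'][185:255,140:240,::-1]
cv2.imwrite('pics/f5.png',np.hstack([cv2.resize(x,(400,280),interpolation=cv2.INTER_CUBIC) for x in (a,b)]))
```

```text
(no output)
```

View pics/f5.png

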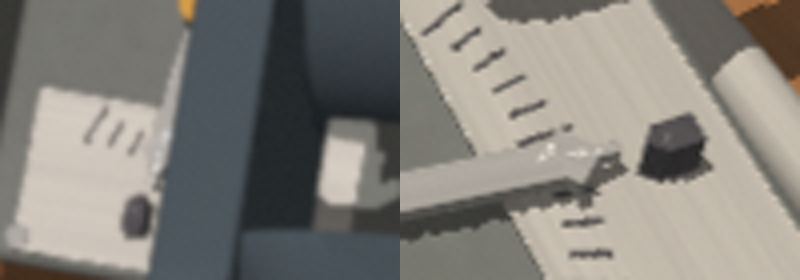

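The link hides part of the tip in the top view, so I'll move aside for a clear one.

>>> step_arm(
  steps=[
    [[-20, -15, 0, 0, 0.6], [-20, -15, 0, 0, 0.6], [-20, -15, 0, 0, 0.6], [-20, -15, 0, 0, 0.6], [-20, -15, 0, 0, 0.6], [-20, -15, 0, 0, 0.6], [-20, -15, 0, 0, 0.6], [-20, -15, 0, 0, 0.6]],
  ],
)

```text
time: 8.85
tool_pos: [0.4501, -0.2132, 0.2114]
orientation: [[-0.148, 0.989, -0.001], [0.989, 0.148, 0.001], [0.001, -0.001, -1.0]]
wrist_force: [0.4, -0.0, 0.1]
width: 0.0557
```

Run:
```python
from h import *
c=shot('scene','s6.png'); t=shot('top','t6.png')
b=c['frame'][345:415,390:490,::-1]; a=t['frame'][185:255,140:240,::-1]
cv2.imwrite('pics/f6.png',np.vstack([cv2.resize(x,(800,300 if 0 else 560)[0:2],interpolation=cv2.INTER_CUBIC)[:,:] for x in (a,)]))
```

```text
(no output)
```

View pics/f6.png

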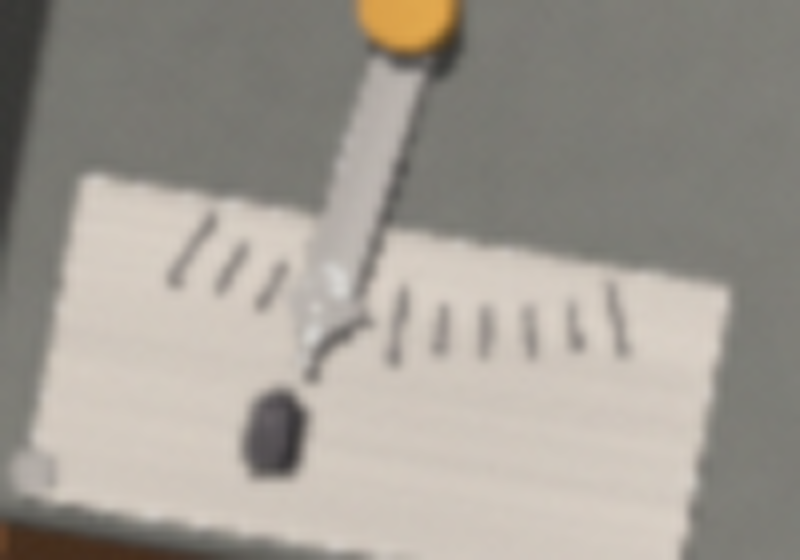

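Run:
```python
from h import *
t=load('t6.png'); c=load('s6.png')
Y=np.array([.1733,.9849,0]);X=np.array([.9849,-.1733,0])
f=lambda q,z:onz(t,(q[0]+.5)/8-.5+140,(q[1]+.5)/8-.5+185,z)
g=lambda q,z:onz(c,(q[0]+.5)/4-.5+390,(q[1]+.5)/4-.5+345,z)
G=cv2.cvtColor(t['frame'],cv2.COLOR_RGB2GRAY)[228:250,165:185]
m=(G<120).astype('uint8'); n,l,s,ce=cv2.connectedComponentsWithStats(m); k=1+np.argmax(s[1:,4]); ctr=ce[k]+[165,228]; print('blob',ctr,s[k])
mk=onz(t,*ctr,.085); tip=f((309,374),.086)
print('top',mk,tip,(tip-mk)@Y,(tip-mk)@X)
# scene: block top face corners at z .092
S=[g((x-400,y),.092) for x,y in ((652,128),(693,114),(706,128),(668,148))]; mk2=np.mean(S,0)
for z in (.084,.088): 
  tip2=g((226,157),z); print('scene',mk2,tip2,(tip2-mk2)@Y,(tip2-mk2)@X)
print([((p-mk2)@Y).round(4) for p in S],[((p-mk2)@X).round(4) for p in S])
```

```text
blob [174.10169492 238.77966102] [ 6  6  7 10 59]
top [0.52175605 0.19537595 0.085     ] [0.53513672 0.18798067 0.086     ] -0.0049647443291935545 0.014460226074163423
scene [0.5230548  0.19955104 0.092     ] [0.53780008 0.19543864 0.084     ] -0.001494948741815577 0.015235306572709337
scene [0.5230548  0.19955104 0.092     ] [0.54000708 0.19722763 0.088     ] 0.0006495044208386986 0.0170989467539988
[np.float64(-0.0032), np.float64(-0.0033), np.float64(0.0022), np.float64(0.0043)] [np.float64(0.0072), np.float64(-0.0062), np.float64(-0.0073), np.float64(0.0063)]
```

Run:
```python
from h import *
a,b=load('s5.png')['frame'][345:415,390:470].astype(int),load('s6.png')['frame'][345:415,390:470].astype(int)
print('diff arm region',np.abs(a-b).max(), 'dial', np.abs(load('scene1.png')['frame'][195:222,300:340].astype(int)-load('s6.png')['frame'][195:222,300:340]).mean())
s=robot.get_state(); print(s['time'],s['joint_velocities'].round(3),s['wrist_force'].round(1))
robot.hand_in()
```

```text
diff arm region 95 dial 9.044444444444444
8.95 [ 0.003 -0.004 -0.004 -0.002  0.002 -0.002] [ 0.6  0.  -0.6]
the job is handed in; nothing more can be done
```

I gripped the tension knob, turned it about 1.08 rad clockwise, let go and moved the arm clear. I handed in at about 9 s; the hand-in gives no verdict.

- **Tip at the mark:** the top camera puts the tip 5 mm short of the mark. The scene camera puts it between 1.5 mm short and 0.6 mm past. The two disagree by about 4–5 mm, but both are inside ±10 mm, so I did not correct further.
- **Robot clear:** at hand-in the gripper stood in free air about 25 cm from the knob, and the wrist force was under 1 N. I sent the arm no command near the sprung arm or the dial.
- **Checks that failed or settled nothing:**
    - The first grasp missed. The fingers shut just above the bar, because the tips sat higher than the stated 19 mm ahead of the TCP and the first move stopped 8 mm short. I regrasped lower and corrected the offset.
    - My last picture-difference checks were meant to show the sprung arm at rest and the dial unmoved. They were not clean (arm region up to 95 grey levels, dial mean 9). That may be the robot's shadow moving, but I did not look into it before handing in.

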